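Open the battery compartment of the painting turntable

ROBOT

A 6-joint arm with a two-finger parallel gripper is mounted at the origin on the work surface. World frame = base frame: x ahead of the robot, y to its left, z up, the work surface at z = 0. Lengths are in mm, angles in rad, forces in N, time in s.
With the tool pointing down it reaches from about 300 to 775 mm from the base axis. Payload 14.6 kg.
Tool frame: the origin (TCP) lies midway between the tips of the shut fingers; the grasp point (between the pads) lies 19 mm behind it; y points along the fingers, x is the direction in which the jaws open and shut, and the axes are right-handed (so a half turn about y gives the same grasp; the last joint's range is limited). The gripper opens to 94 mm and grips with 3 to 60 N. Pads are 16 mm wide; open, the fingers measure 119 mm over their backs; the gripper's body (75 mm by 177 mm) begins 78 mm behind the grasp point.
Start: joints at [1.219, 0.3, 1.521, -0, 1.321, -0.067], TCP at [154.529, 527.835, 205.446] pointing down, gripper open.
Joint ranges: [-3.03, 3.03], [-0.79, 2.21], [0.23, 2.52], [-1.04, 4.18], [0, 3.07], [-2.55, 2.55]. Speed limits (rad/s): [2.22, 2.22, 2.57, 3.14, 3.14, 3.14].

INTERFACE

Orientations are given as [roll, pitch, yaw] about the fixed x, y, z axes, in that order (R = Rz(yaw) Ry(pitch) Rx(roll)).
In Python, from cell import manip gives the robot as it stands.
- The arm moves only by the tool servo_tool, never from a script. Its argument "commands" is a list of rows, each an object with "dp": the shift along the tool's x, y, z in mm, a list of three; "turn": the turn, a rotation vector about the tool's x, y, z in degrees, a list of three. A call has 1 to 5 rows; each row is the pose to reach, as a shift and turn from the pose measured when the call began, along the tool's axes at that moment; what a row does not reach only later rows make up. A row lasts 1/12 s, in which the tool goes at most 41.7 mm and 7.16 degrees, less where a joint would pass 70% of its speed; a pose out of reach is approached as far as the arm can. A call with a gripper value outside its range is refused whole. "grip" is the gripper command: -1 is fully open, 1 is shut, values between are in proportion, set as the call begins (left out, the last holds). The fingers move at their own pace and stop on an object; "force" is the grip in N (left out, the last holds). Time passes only in rows, so rows that repeat a pose let the fingers close. It gives the time, the measured TCP pose, the force and the opening at its end, in the units of the state.
- manip.read_state(): the state, without advancing time (a new reading comes with each control period).
- manip.camera(name): name is "scene" or "top" or "wrist"; returns a dict with "img" (400x640x3 uint8, red, green, blue), "depth" (400x640 float32, mm along the optical axis (not along the pixel's ray), 0 where there is no reading), "K" (3x3 intrinsics, pixels), "R" (3x3) and "t" (3): a world point X has camera coordinates R X + t; the wrist camera has in their place "hand_eye" (4x4, takes a point from camera to tool coordinates, whose origin is the TCP and whose axes are the tool frame's). Camera axes: x right, y down, z forward; pixel columns grow to the right and rows downward; lengths in mm; the calibration is good to about 2 mm. The wrist camera is an equidistant fisheye: a pixel r from the principal point sees the ray r / f radians off the axis. A picture is of the moment at which its call begins: read the wrist's pose just before it.
- manip.sign_off(): hands the job in, once; it reports no verdict.
The state is a dict: "clock": time; "joints": joint angles; "qd": joint speeds; "effort": joint torques, N m; "eef_pos": TCP position; "eef_rot": TCP orientation; "wrist_force": force on the tool from outside, world axes, zero at the start; "moment": the same for the moment, N m; "finger_gap": finger opening in mm.
Only numpy, scipy, OpenCV 4.12 (cv2) and the standard library are available. Lean on these libraries where they do the work, as an engineer would, in place of code of your own. Each camera call takes 0.05 s, during which the arm holds its last target.

TASK

The batteries of the painting turntable (the grey unit with the round plate) need changing: press its release tab in so that the battery cover springs loose, then swing that cover up and over until it rests fully open by itself. Leave the cover of the light pad (the similar unit with the square panel) shut.

Things in the scene. Friction and masses are not known exactly. Their poses are not given: they have to be found in the camera images.
- turntable: Painting turntable: grey plastic case standing firm, 140 (x) by 240 (y) by 55 mm high. White round plate (112 mm across, top 69 mm up, a 32 mm low tin on it) on its +y half, battery compartment on its -y half. Origin: centre of the underside on the table, z up; the front, with the tab, faces -x. The cover's hinge line runs along y through (47, -80, 55) mm in this frame.
- tab_face (a point): Middle of the outer face of the turntable's release tab: a white block 36 mm wide and 22 mm tall that stands 12 mm out of the case's front, at (-82, -80, 35) mm in the turntable's frame when out. It is pressed level, into the case, along the turntable's +x. Same axes as the turntable.
- release_tab (a joint): Travel of the turntable's release tab in m: 0 out, 0.008 fully in (it then still stands 4 mm out of the front). Sprung, 2 N at first and 6 N fully in; returns when let go. From about 0.005 it frees the cover, which a spring lifts to about 0.25 rad; there it stays when the tab is let go.
- fin (a point): Middle of the grey pull fin on the turntable's white battery cover (plate 106 by 72 by 5 mm, top flush with the case shut). Fin: 30 mm along x, 12 mm thick along y, 26 mm tall; this point is 13 mm above the cover and 85 mm from the hinge line, at (-38, -80, 68) mm in the turntable's frame when shut. 40 mm free either side. Gripped across y it pivots between the fingers. Axes turn with the cover.
- battery_cover (a joint): Angle of the turntable's battery cover in rad about its hinge along y at its far edge: 0 shut and latched, about 0.25 sprung loose, 1.92 fully open against its stop, leaning back past upright. Weighs about 60 g, swings freely with a light helper spring; let go before about 1.2 it falls back to 0.25, let go beyond about 1.5 it falls fully open.
- pad_cover (a joint): Angle of the light pad's cover in rad (0 shut). The light pad is the same grey case with the same tab, cover and fin, but carries a square white panel (116 mm) in place of the round plate. It stands to the left or right of the turntable, 30 cm or more between centres. It must stay shut.

How it is judged (in metres and radians):
On the way, in this order (a step that is already met when the one before it is completed fails the run):
1. the turntable's release tab is pressed in at least 5 mm (value of joint release_tab above 0.005 m), for 0.05 s.
2. the battery cover is swung past upright (value of joint battery_cover above 1.6 rad), for 0.05 s.
At the end, for the whole second after the job is handed in: The turntable's battery cover rests fully open by itself (joint above 1.7 rad of 1.92) and the light pad's cover is still shut (below 0.1 rad) (value of joint battery_cover above 1.7 rad and velocity of joint battery_cover between -0.1 and 0.1 rad/s and value of joint pad_cover below 0.1 rad); the robot touches nothing.
It fails at once if the light pad's cover springs loose or is opened (value of joint pad_cover above 0.1 rad).
It also fails if it takes over 48 s, if anything falls off the work surface, if the arm or the gripper's body presses on something with over 40 N, if the wrist force passes 120 N, or if a joint passes its speed limit or range.

## Working session

There is one attempt and no reset: what is moved stays moved. The work goes in short steps, Python scripts to look and compute and a tool call to move; the robot and the scene stay as the last step left them, time stands still between calls to the robot, and variables do not carry over. Pictures are saved under pics/ and viewed, and the job is handed in when it is done.

Besides the shell and the picture viewer there is one more tool, called after ">>>" as name(argument=value, ...) on one line, values as JSON. servo_tool: Moves the arm, as the interface text tells. Its arguments: {"type":"object","properties":{"commands":{"type":"array","items":{"type":"object","properties":{"dp":{"type":"array","items":{"type":"number"}},"turn":{"type":"array","items":{"type":"number"}}}}},"grip":{"type":"number"},"force":{"type":"number"}},"required":["commands"]}

```bash
mkdir -p pics; ls; python3 - <<'E'
from cell import manip
import cv2
s=manip.read_state(); print(s)
for n in ["scene","top"]:
    c=manip.camera(n); cv2.imwrite(f"pics/{n}0.png",c["img"][:,:,::-1])
    import numpy as np; np.savez(f"pics/{n}0.npz",**c); print(n,c["K"],c["R"],c["t"])
E
```

```text
pics
{'clock': 0.0, 'joints': array([ 1.21939561e+00,  3.00469942e-01,  1.52159613e+00, -4.41220459e-05,
        1.32068927e+00, -6.66161105e-02]), 'qd': array([-0.00053595,  0.00039535, -0.00085627,  0.00029528, -0.00101742,
       -0.00015181]), 'effort': array([ 4.86344979e-04, -5.31816101e+01, -3.52739990e+01,  7.09330221e-02,
        2.43671058e-02, -1.31118859e-04]), 'eef_pos': array([154.45312045, 527.58905874, 204.88060032]), 'eef_rot': array([-1.57076157e+00,  1.16295345e-03,  1.28602269e+00]), 'wrist_force': array([-0.74823897, -0.73982632,  0.44927736]), 'moment': array([-0.02803264, -0.04371001, -0.04925463]), 'finger_gap': 93.90763994042418}
scene [[470.92124457   0.         314.92329968]
 [  0.         470.92124457 195.64556182]
 [  0.           0.           1.        ]] [[ 0.66592336  0.74601762 -0.00194666]
 [ 0.50433629 -0.45210923 -0.73569161]
 [-0.54971901  0.48893246 -0.67731386]] [-332.66076997 -250.64247884 1217.8502595 ]
top [[463.49195793   0.         321.21772026]
 [  0.         463.49195793 198.42763823]
 [  0.           0.           1.        ]] [[-0.00809629 -0.99899547 -0.04407385]
 [-0.98660716  0.01516105 -0.1624083 ]
 [ 0.16291336  0.04216867 -0.98573883]] [-32.85711569 550.2126792  771.01163054]
```

View pics/scene0.png

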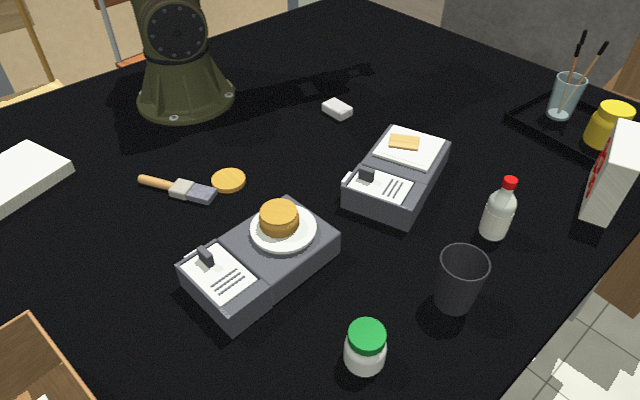

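View pics/top0.png

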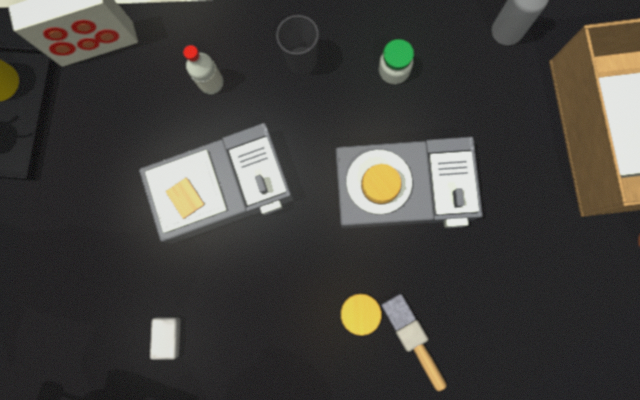

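```bash
python3 - <<'E'
import cv2,numpy as np
c=np.load("pics/top0.npz"); im=c["img"][:,:,::-1]
cv2.imwrite("pics/crop0.png",cv2.resize(im[125:240,325:495],None,fx=4.6,fy=4.6,interpolation=cv2.INTER_CUBIC))
E
```

```text
(no output)
```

View pics/crop0.png

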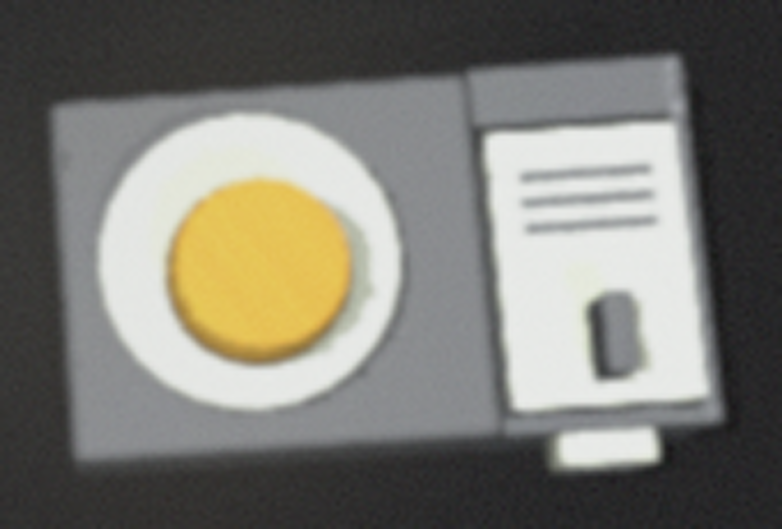

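```bash
cat > h.py <<'E'
import cv2,numpy as np
from scipy.optimize import least_squares
def ray(c,uv):
    K,R,t=c["K"],c["R"],c["t"]; C=-R.T@t
    d=R.T@np.linalg.inv(K)@np.array([uv[0],uv[1],1.]); return C,d
def onz(c,uv,z):
    C,d=ray(c,uv); return C+d*(z-C[2])/d[2]
def proj(c,X):
    p=c["K"]@(c["R"]@X+c["t"]); return p[:2]/p[2]
E
python3 - <<'E'
from h import *
c=dict(np.load("pics/top0.npz"))
pts=[((52,105),(70,120,55)),((77,462),(-70,120,55)),((682,57),(70,-120,55)),((722,420),(-70,-120,55)),
((485,130),(47,-44,55)),((675,122),(47,-116,55)),((708,402),(-59,-116,55)),((508,412),(-59,-44,55)),]
W=[];L=[]
for p,l in pts:
    uv=(np.array(p)+.5)/4.6-.5+[325,125]; w=onz(c,uv,l[2]); W.append(w);L.append(l)
W=np.array(W);L=np.array(L,float)
f=lambda q:((np.c_[np.cos(q[2])*L[:,0]-np.sin(q[2])*L[:,1]+q[0],np.sin(q[2])*L[:,0]+np.cos(q[2])*L[:,1]+q[1]])-W[:,:2]).ravel()
r=least_squares(f,[500,0,0]); print(r.x,r.fun.reshape(-1,2).round(1))
# depth check on the cover and table
for uv in [(345,150),(395,135),(455,160),(461,223),(400,260)]:
    z=c["depth"][uv[1],uv[0]]; C,d=ray(c,uv); print(uv,z,(C+d*z))
s=dict(np.load("pics/scene0.npz"))
q=r.x; Rz=np.array([[np.cos(q[2]),-np.sin(q[2]),0],[np.sin(q[2]),np.cos(q[2]),0],[0,0,1]])
im=s["img"][:,:,::-1].copy();im2=c["img"][:,:,::-1].copy()
for l in [(70,120,55),(-70,120,55),(70,-120,55),(-70,-120,55),(-82,-80,35),(-38,-80,68),(-38,-80,81),(0,62,69)]:
    X=Rz@np.array(l,float)+[q[0],q[1],0]; print(l,X.round(1))
    for cc,i in((s,im),(c,im2)): cv2.circle(i,tuple(proj(cc,X).round().astype(int)),2,(0,0,255),-1)
cv2.imwrite("pics/chk.png",np.vstack([cv2.resize(im[180:340,160:360],None,fx=2,fy=2),cv2.resize(im2[125:240,310:510],None,fx=2,fy=2)]))
E
```

```text
[ 5.75802410e+02 -1.88948126e+02  4.82235876e-02] [[ 1.1  0.7]
 [-1.1  1.5]
 [-1.3  0.5]
 [-2.1 -0. ]
 [-0.8 -0.1]
 [ 1.  -0.7]
 [ 2.  -0.2]
 [ 1.2 -1.7]]
(345, 150) 818.1493 [634.25611424 -82.41216777  53.47858952]
(395, 135) 874.3927 [ 676.34870463 -177.67346901   -0.69702336]
(455, 160) 807.08136 [ 612.58601669 -273.38127368   52.95580445]
(461, 223) 798.0235 [ 503.28861856 -279.81567951   43.80583977]
(400, 260) 836.58716 [ 442.46200609 -178.77222112   -1.04606008]
(70, 120, 55) [639.9 -65.7  55. ]
(-70, 120, 55) [500.1 -72.5  55. ]
(70, -120, 55) [ 651.5 -305.4   55. ]
(-70, -120, 55) [ 511.7 -312.2   55. ]
(-82, -80, 35) [ 497.8 -272.8   35. ]
(-38, -80, 68) [ 541.7 -270.7   68. ]
(-38, -80, 81) [ 541.7 -270.7   81. ]
(0, 62, 69) [ 572.8 -127.    69. ]
```

View pics/chk.png

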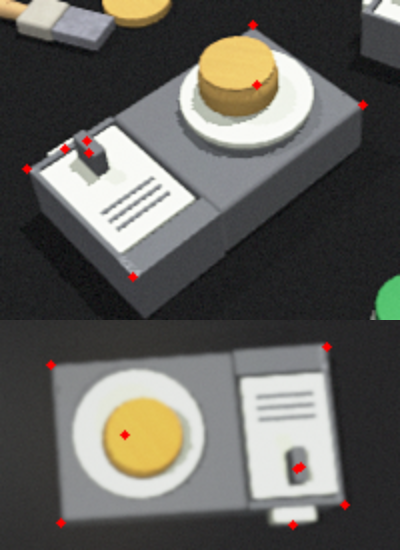

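```bash
cat >> h.py <<'E'
from scipy.spatial.transform import Rotation as Ro
Q=np.array([575.8,-188.9,0.0482])
RZ=Ro.from_euler('z',Q[2]).as_matrix()
def T(l): return RZ@np.array(l,float)+[Q[0],Q[1],0]
def go(pos,tilt=0,yaw0=-np.pi/2):
    """world TCP target, tilt about turntable y"""
    from cell import manip
    s=manip.read_state(); R0=Ro.from_euler('xyz',s["eef_rot"])
    Rt=Ro.from_matrix(RZ)*Ro.from_euler('y',tilt)*Ro.from_euler('xyz',[-np.pi/2,0,yaw0])
    dp=R0.inv().apply(np.array(pos)-s["eef_pos"]); tn=np.degrees((R0.inv()*Rt).as_rotvec())
    print("t",round(s["clock"],2),"pos",s["eef_pos"].round(1),"F",s["wrist_force"].round(1),"gap",round(s["finger_gap"],1),"q",s["joints"].round(2))
    print("dp",dp.round(1),"turn",tn.round(1))
E
python3 -c "
from h import *
go([400,0,230]); go([*T([-130,-80,0])[:2],150])"
```

```text
t 0.1 pos [154.4 527.6 204.9] F [ 0.1 -0.4 -0.4] gap 94.1 q [ 1.22  0.3   1.52  0.    1.32 -0.07]
dp [-437.4  -24.6 -383.9] turn [ 1.000e-01  1.609e+02 -0.000e+00]
t 0.1 pos [154.4 527.6 204.9] F [ 0.1 -0.4 -0.4] gap 94.1 q [ 1.22  0.3   1.52  0.    1.32 -0.07]
dp [-687.3   55.6 -509. ] turn [ 1.000e-01  1.609e+02 -0.000e+00]
```

>>> servo_tool(commands=[{"dp": [-437, -25, -384], "turn": [0, 160.9, 0]}, {"dp": [-437, -25, -384], "turn": [0, 160.9, 0]}, {"dp": [-437, -25, -384], "turn": [0, 160.9, 0]}, {"dp": [-437, -25, -384], "turn": [0, 160.9, 0]}, {"dp": [-437, -25, -384], "turn": [0, 160.9, 0]}], grip=1, force=20)

```text
clock: 0.52
eef_pos: [242.5, 337.3, 214.1]
eef_rot: [-1.571, 0.0, 0.655]
wrist_force: [0.1, -0.9, 0.9]
finger_gap: 64.2
```

```bash
python3 -c "
from h import *
go([400,0,230]); go([*T([-130,-80,0])[:2],150])"
```

```text
t 0.52 pos [242.5 337.3 214.1] F [ 0.1 -0.9  0.9] gap 64.2 q [ 0.86 -0.01  1.86 -0.    1.3   0.2 ]
dp [ -80.7  -15.7 -363.4] turn [  0.  124.8   0. ]
t 0.52 pos [242.5 337.3 214.1] F [ 0.1 -0.9  0.9] gap 64.2 q [ 0.86 -0.01  1.86 -0.    1.3   0.2 ]
dp [-208.8   64.5 -611.8] turn [  0.  124.8   0. ]
```

>>> servo_tool(commands=[{"dp": [-81, -16, -363], "turn": [0, 124.8, 0]}, {"dp": [-81, -16, -363], "turn": [0, 124.8, 0]}, {"dp": [-81, -16, -363], "turn": [0, 124.8, 0]}, {"dp": [-81, -16, -363], "turn": [0, 124.8, 0]}, {"dp": [-81, -16, -363], "turn": [0, 124.8, 0]}])

```text
clock: 0.93
eef_pos: [330.1, 148.4, 223.4]
eef_rot: [-1.571, -0.001, 0.03]
wrist_force: [0.1, 0.5, -0.0]
finger_gap: 30.6
```

```bash
python3 -c "
from h import *
go([*T([-130,-80,0])[:2],150])"
```

```text
t 0.93 pos [330.1 148.4 223.4] F [ 0.1  0.5 -0. ] gap 30.6 q [ 0.32 -0.15  1.97 -0.    1.33  0.29]
dp [ 106.8   73.6 -426.9] turn [-0. 89.  0.]
```

>>> servo_tool(commands=[{"dp": [107, 20, -427], "turn": [0, 89, 0]}, {"dp": [107, 20, -427], "turn": [0, 89, 0]}, {"dp": [107, 20, -427], "turn": [0, 89, 0]}, {"dp": [107, 20, -427], "turn": [0, 89, 0]}, {"dp": [107, 20, -427], "turn": [0, 89, 0]}])

```text
clock: 1.35
eef_pos: [386.3, -52.2, 214.0]
eef_rot: [-1.571, -0.001, -0.595]
wrist_force: [1.3, 0.9, 0.4]
finger_gap: 0.7
```

```bash
python3 -c "
from h import *
go([*T([-130,-80,0])[:2],150])"
```

```text
t 1.35 pos [386.3 -52.2 214. ] F [1.3 0.9 0.4] gap 0.7 q [-0.23 -0.08  1.92 -0.    1.3   0.37]
dp [ 177.5   64.1 -148.9] turn [-0.  53.1  0. ]
```

>>> servo_tool(commands=[{"dp": [177, 30, -149], "turn": [0, 53.1, 0]}, {"dp": [177, 30, -149], "turn": [0, 53.1, 0]}, {"dp": [177, 30, -149], "turn": [0, 53.1, 0]}, {"dp": [177, 30, -149], "turn": [0, 53.1, 0]}, {"dp": [177, 30, -149], "turn": [0, 53.1, 0]}])

```text
clock: 1.77
eef_pos: [442.0, -251.2, 186.9]
eef_rot: [-1.57, -0.0, -1.221]
wrist_force: [0.5, -0.1, 0.1]
finger_gap: 0.6
```

```bash
python3 -c "
from h import *
go([*T([-130,-80,0])[:2],120])"
```

```text
t 1.77 pos [ 442.  -251.2  186.9] F [ 0.5 -0.1  0.1] gap 0.6 q [-0.59  0.22  1.66  0.    1.26  0.63]
dp [25.1 66.9 -0.8] turn [-0.  17.3  0. ]
```

>>> servo_tool(commands=[{"dp": [25, 67, -1], "turn": [0, 17.3, 0]}, {"dp": [25, 67, -1], "turn": [0, 17.3, 0]}, {"dp": [25, 67, -1], "turn": [0, 17.3, 0]}, {"dp": [25, 67, -1], "turn": [0, 17.3, 0]}])

```text
clock: 2.1
eef_pos: [448.7, -275.1, 117.9]
eef_rot: [-1.574, 0.003, -1.526]
wrist_force: [-0.1, -0.1, 1.4]
finger_gap: 0.5
```

```bash
python3 - <<'E'
from h import *
from cell import manip
go([*T([-115,-80,0])[:2],28])
for n in ["scene","top","wrist"]:
    c=manip.camera(n); cv2.imwrite(f"pics/{n}1.png",c["img"][:,:,::-1])
E
```

```text
t 2.1 pos [ 448.7 -275.1  117.9] F [-0.1 -0.1  1.4] gap 0.5 q [-0.62  0.34  1.68  0.    1.12  0.91]
dp [ 0.2 89.8 16.4] turn [ 0.2 -0.2 -0.1]
```

View pics/scene1.png

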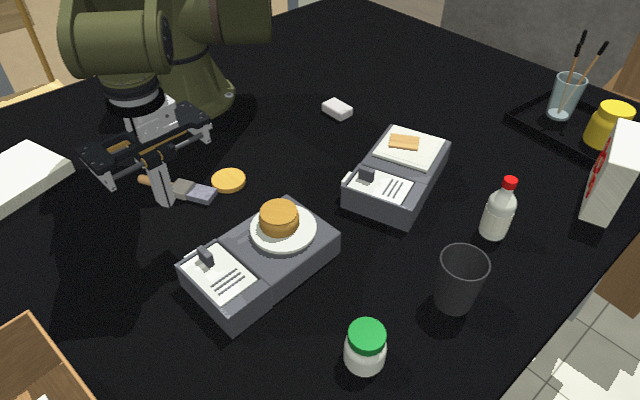

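View pics/wrist1.png

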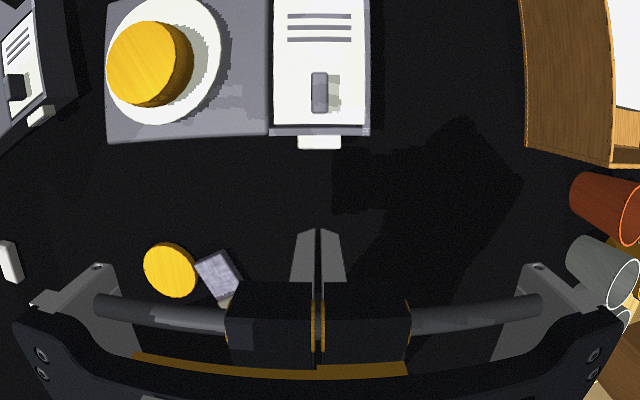

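View pics/top1.png

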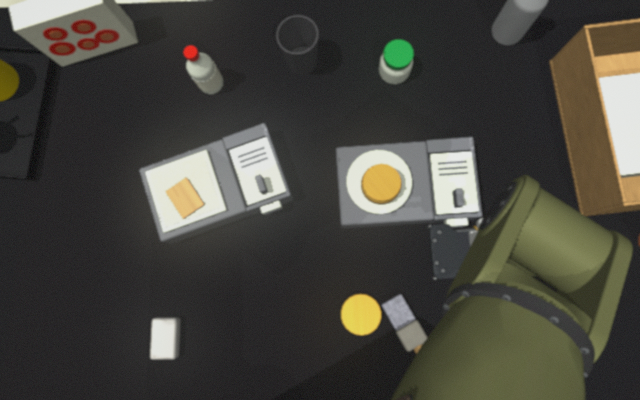

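>>> servo_tool(commands=[{"dp": [0, 40, 16], "turn": [0.2, -0.2, 0]}, {"dp": [0, 80, 16], "turn": [0.2, -0.2, 0]}, {"dp": [0, 90, 16], "turn": [0.2, -0.2, 0]}, {"dp": [0, 90, 16], "turn": [0.2, -0.2, 0]}])

```text
clock: 2.58
eef_pos: [465.0, -273.2, 29.3]
eef_rot: [-1.569, 0.002, -1.514]
wrist_force: [-1.0, -0.2, -0.7]
finger_gap: 0.4
```

```bash
python3 - <<'E'
from h import *
from cell import manip
go([*T([-92,-80,0])[:2],30])
for n in ["wrist"]:
    c=manip.camera(n); cv2.imwrite(f"pics/{n}2.png",c["img"][:,:,::-1])
E
```

```text
t 2.58 pos [ 465.  -273.2   29.3] F [-1.  -0.2 -0.7] gap 0.4 q [-0.6   0.49  1.71  0.    0.94  0.91]
dp [ 1.3 -0.6 22.7] turn [-0.1  0.5 -0.1]
```

View pics/wrist2.png

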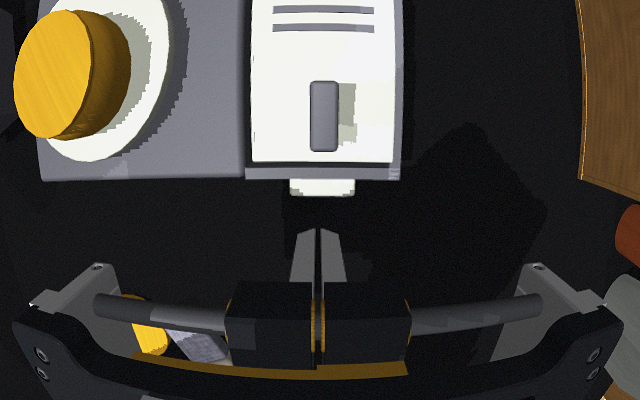

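>>> servo_tool(commands=[{"dp": [1, 0, 8], "turn": [0, 0.5, 0]}, {"dp": [1, 0, 14], "turn": [0, 0.5, 0]}, {"dp": [1, 0, 18], "turn": [0, 0.5, 0]}, {"dp": [1, 0, 20], "turn": [0, 0.5, 0]}, {"dp": [1, 0, 22], "turn": [0, 0.5, 0]}])

```text
clock: 3.05
eef_pos: [488.7, -273.9, 32.3]
eef_rot: [-1.566, -0.001, -1.523]
wrist_force: [0.1, 0.9, -0.9]
finger_gap: 0.2
```

>>> servo_tool(commands=[{"dp": [0, 2, 2], "turn": [0, 0, 0]}, {"dp": [0, 2, 3], "turn": [0, 0, 0]}, {"dp": [0, 2, 4], "turn": [0, 0, 0]}])

```text
clock: 3.3
eef_pos: [492.4, -273.7, 30.3]
eef_rot: [-1.567, -0.001, -1.523]
wrist_force: [-3.9, -1.1, 2.5]
finger_gap: 0.4
```

>>> servo_tool(commands=[{"dp": [0, 0, 2], "turn": [0, 0, 0]}, {"dp": [0, 0, 3], "turn": [0, 0, 0]}, {"dp": [0, 0, 4], "turn": [0, 0, 0]}, {"dp": [0, 0, 4], "turn": [0, 0, 0]}])

```text
clock: 3.63
eef_pos: [496.4, -273.5, 30.2]
eef_rot: [-1.567, -0.001, -1.523]
wrist_force: [-5.4, -0.7, 3.4]
finger_gap: 0.3
```

```bash
python3 - <<'E'
from h import *
from cell import manip
go([*T([-92,-80,0])[:2],30])
for n in ["wrist"]:
    c=manip.camera(n); cv2.imwrite(f"pics/{n}3.png",c["img"][:,:,::-1])
E
```

```text
t 3.63 pos [ 496.4 -273.5   30.2] F [-5.4 -0.7  3.4] gap 0.3 q [-0.57  0.54  1.63  0.    0.97  0.95]
dp [-0.7  0.2 -8.6] turn [-0.2 -0.   0. ]
```

View pics/wrist3.png

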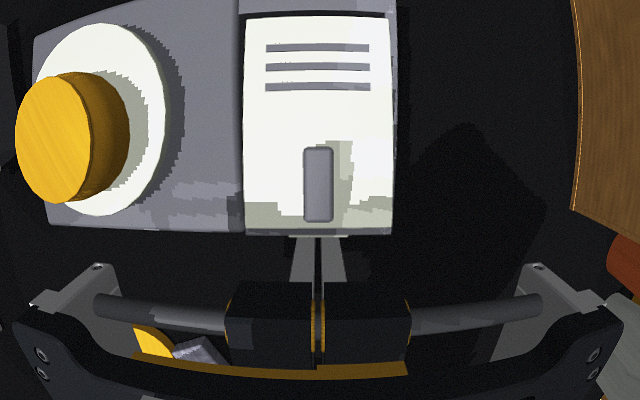

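>>> servo_tool(commands=[{"dp": [0, 0, 1], "turn": [0, 0, 0]}, {"dp": [0, 0, 2], "turn": [0, 0, 0]}, {"dp": [0, 0, 2], "turn": [0, 0, 0]}])

```text
clock: 3.93
eef_pos: [498.1, -273.4, 30.2]
eef_rot: [-1.568, -0.0, -1.523]
wrist_force: [-4.9, 0.5, 3.9]
finger_gap: 0.4
```

>>> servo_tool(commands=[{"dp": [0, 0, -12], "turn": [0, 0, 0]}, {"dp": [0, 0, -30], "turn": [0, 0, 0]}, {"dp": [0, -35, -40], "turn": [0, 0, 0]}, {"dp": [0, -75, -40], "turn": [0, 0, 0]}, {"dp": [0, -110, -40], "turn": [0, 0, 0]}])

```text
clock: 4.35
eef_pos: [457.6, -275.3, 142.0]
eef_rot: [-1.567, -0.0, -1.524]
wrist_force: [0.0, -1.3, -0.0]
finger_gap: 0.3
```

```bash
python3 - <<'E'
from h import *
from cell import manip
go([*T([-92,-80,0])[:2],30])
for n in ["wrist","scene"]:
    c=manip.camera(n); cv2.imwrite(f"pics/{n}4.png",c["img"][:,:,::-1]); np.savez(f"pics/{n}4.npz",**c)
th=.25
for l in (85,):
  x=47-l*np.cos(th)+13*np.sin(th); z=55+l*np.sin(th)+13*np.cos(th); print("fin est",x,z,T([x,-80,z]))
c=dict(np.load("pics/scene4.npz"));print(proj(c,T([x,-80,z])))
im=c["img"][180:340,150:350,::-1]; cv2.imwrite("pics/s4c.png",cv2.resize(im,None,fx=4,fy=4)[:600])
E
```

```text
t 4.35 pos [ 457.6 -275.3  142. ] F [ 0.  -1.3 -0. ] gap 0.3 q [-0.61  0.32  1.64  0.    1.17  0.91]
dp [ -0.7 112.1  29.8] turn [-0.2 -0.1  0. ]
fin est -32.141304375096006 88.62519801887282 [ 547.55053148 -270.35569947   88.62519802]
[204.51242909 249.283677  ]
```

View pics/wrist4.png

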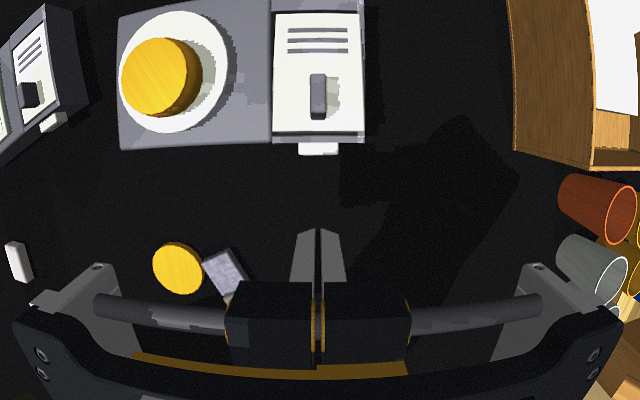

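View pics/s4c.png

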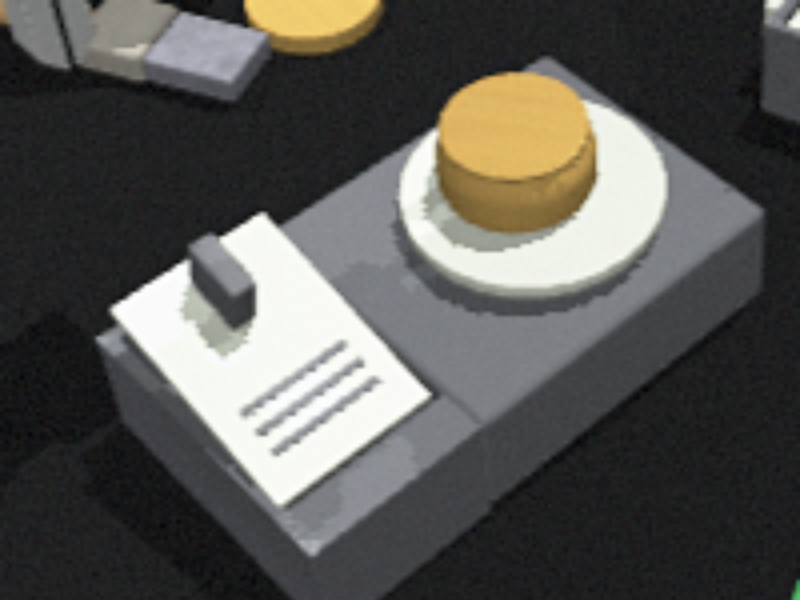

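```bash
cat >> h.py <<'E'
def tcp(th,tau,off=10):
    f=np.array([47-85*np.cos(th)+13*np.sin(th),-80,55+85*np.sin(th)+13*np.cos(th)])
    return T(f+off*np.array([-np.sin(tau),0,-np.cos(tau)]))
E
python3 - <<'E'
from h import *
go(tcp(.25,.2,-50),.2); go(tcp(.25,.2),.2)
E
```

```text
t 4.45 pos [ 460.1 -276.7  145.9] F [-0.5 -0.9 -0.8] gap 0.5 q [-0.61  0.32  1.64  0.    1.17  0.91]
dp [-2.3  9.4 97.5] turn [-12.1  -0.1   0.4]
t 4.45 pos [ 460.1 -276.7  145.9] F [-0.5 -0.9 -0.8] gap 0.5 q [-0.61  0.32  1.64  0.    1.17  0.91]
dp [-2.6 68.  84.9] turn [-12.1  -0.1   0.4]
```

>>> servo_tool(commands=[{"dp": [-2, -10, 40], "turn": [-6, 0, 0]}, {"dp": [-2, 0, 75], "turn": [-12, 0, 0]}, {"dp": [-2, 9, 97], "turn": [-12, 0, 0]}, {"dp": [-2, 9, 97], "turn": [-12, 0, 0]}], grip=0.1, force=15)

```text
clock: 4.78
eef_pos: [560.5, -268.0, 131.6]
eef_rot: [-1.775, -0.003, -1.52]
wrist_force: [-1.5, 1.1, -2.4]
finger_gap: 24.0
```

```bash
python3 - <<'E'
from h import *
from cell import manip
go(tcp(.25,.2),.2)
c=manip.camera("wrist"); cv2.imwrite("pics/w5.png",c["img"][:,:,::-1])
E
```

```text
t 4.78 pos [ 560.5 -268.   131.6] F [-1.5  1.1 -2.4] gap 24.0 q [-0.46  0.63  1.22 -0.1   1.46  1.08]
dp [ 1.5 54.8 -4. ] turn [0.2 0.1 0.2]
```

View pics/w5.png

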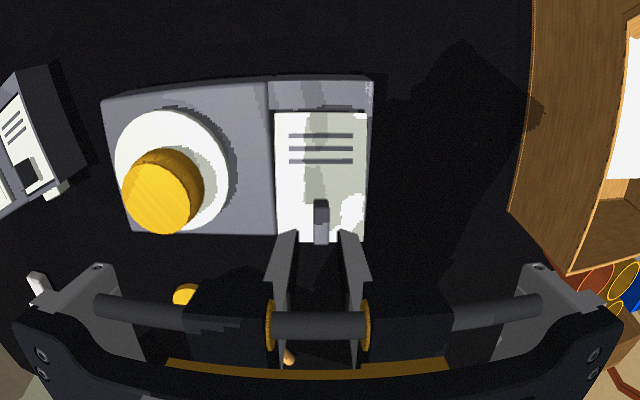

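>>> servo_tool(commands=[{"dp": [1, 5, -4], "turn": [0, 0, 0]}, {"dp": [1, 25, -4], "turn": [0, 0, 0]}, {"dp": [1, 42, -4], "turn": [0, 0, 0]}, {"dp": [1, 53, -4], "turn": [0, 0, 0]}, {"dp": [1, 53, -4], "turn": [0, 0, 0]}])

```text
clock: 5.25
eef_pos: [542.1, -270.5, 80.4]
eef_rot: [-1.775, -0.002, -1.522]
wrist_force: [-0.1, 0.1, 0.2]
finger_gap: 41.8
```

```bash
python3 - <<'E'
from h import *
from cell import manip
go(tcp(.25,.2),.2)
c=manip.camera("wrist"); cv2.imwrite("pics/w6.png",c["img"][:,:,::-1])
c=manip.camera("scene"); cv2.imwrite("pics/s6.png",cv2.resize(c["img"][130:330,100:350,::-1],None,fx=3,fy=3))
E
```

```text
t 5.25 pos [ 542.1 -270.5   80.4] F [-0.1  0.1  0.2] gap 41.8 q [-0.48  0.65  1.32 -0.11  1.35  1.08]
dp [0.1 0.9 3.7] turn [0.2 0.  0.1]
```

View pics/w6.png

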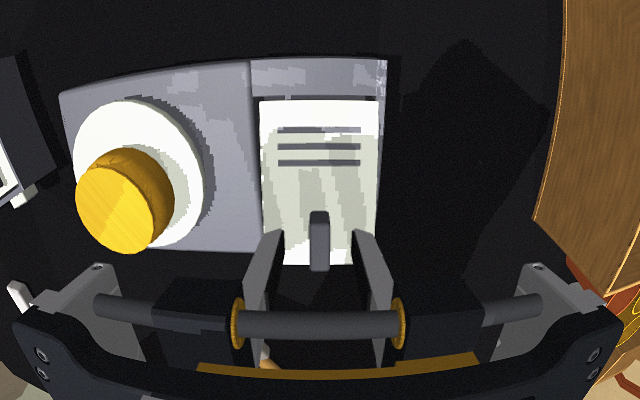

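View pics/s6.png

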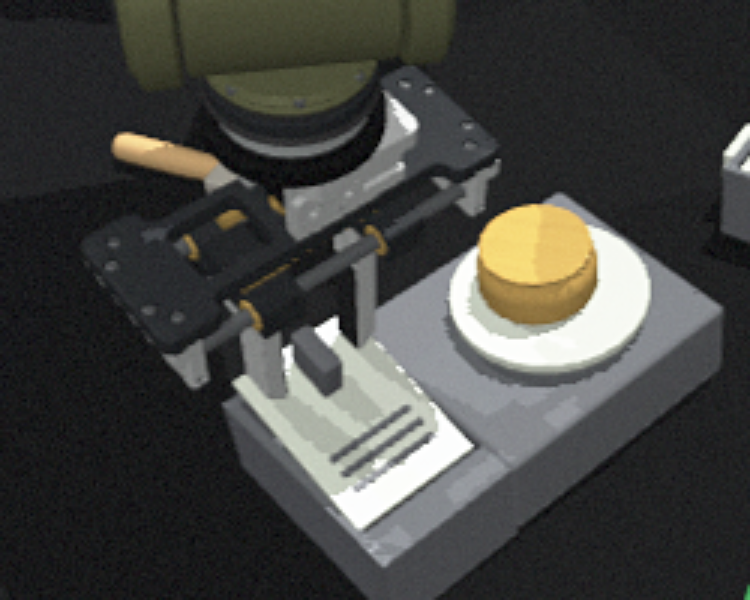

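>>> servo_tool(commands=[{"dp": [0, 0, 5], "turn": [0, 0, 0]}, {"dp": [0, 0, 5], "turn": [0, 0, 0]}, {"dp": [0, 0, 5], "turn": [0, 0, 0]}, {"dp": [0, 0, 5], "turn": [0, 0, 0]}, {"dp": [0, 0, 5], "turn": [0, 0, 0]}], grip=1, force=15)

```text
clock: 5.77
eef_pos: [548.9, -270.7, 82.2]
eef_rot: [-1.772, -0.004, -1.521]
wrist_force: [-0.5, -5.3, 0.3]
finger_gap: 12.2
```

>>> servo_tool(commands=[{"dp": [0, 0, 0], "turn": [0, 0, 0]}, {"dp": [0, 0, 0], "turn": [0, 0, 0]}])

```text
clock: 5.93
eef_pos: [548.9, -271.0, 82.3]
eef_rot: [-1.771, -0.005, -1.521]
wrist_force: [0.9, -4.0, -0.9]
finger_gap: 11.9
```

```bash
cat >> h.py <<'E'
def traj(ths,taus,d0):
    """rows relative to the measured pose; d0: measured-minus-model shift in world kept constant"""
    from cell import manip
    s=manip.read_state(); R0=Ro.from_euler('xyz',s["eef_rot"])
    for th,ta in zip(ths,taus):
        Rt=Ro.from_matrix(RZ)*Ro.from_euler('y',ta)*Ro.from_euler('xyz',[-np.pi/2,0,-np.pi/2])
        print(round(th,2),"dp",R0.inv().apply(tcp(th,ta)+d0-s["eef_pos"]).round(1),"turn",np.degrees((R0.inv()*Rt).as_rotvec()).round(1))
E
python3 - <<'E'
from h import *
from cell import manip
go(tcp(.25,.2),.2)
d0=manip.read_state()["eef_pos"]-tcp(.25,.2); print(d0)
traj([.33,.42,.52,.63,.74],[.2,.2,.2,.2,.2],d0)
c=manip.camera("wrist"); cv2.imwrite("pics/w7.png",c["img"][:,:,::-1])
E
```

```text
t 5.93 pos [ 548.9 -271.    82.3] F [ 0.9 -4.  -0.9] gap 11.9 q [-0.47  0.66  1.3  -0.11  1.35  1.08]
dp [-0.7  4.1 -2.5] turn [0.  0.  0.3]
[ 3.32912897 -0.55212157  3.47124252]
0.33 dp [ 0.  -6.7  1.6] turn [0.  0.  0.3]
0.42 dp [  0.1 -14.    4.1] turn [0.  0.  0.3]
0.52 dp [  0.1 -21.9   7.6] turn [0.  0.  0.3]
0.63 dp [  0.2 -30.   12.4] turn [0.  0.  0.3]
0.74 dp [  0.2 -37.6  18. ] turn [0.  0.  0.3]
```

View pics/w7.png

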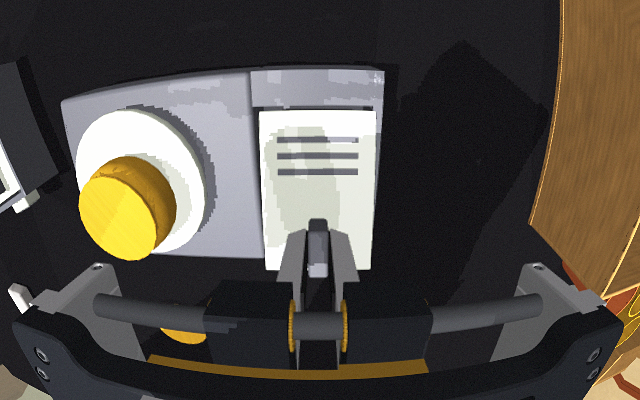

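>>> servo_tool(commands=[{"dp": [0, -6.5, 1.5], "turn": [0, 0, 0]}, {"dp": [0, -14, 4], "turn": [0, 0, 0]}, {"dp": [0, -22, 7.5], "turn": [0, 0, 0]}, {"dp": [0, -30, 12.5], "turn": [0, 0, 0]}, {"dp": [0, -37.5, 18], "turn": [0, 0, 0]}])

```text
clock: 6.4
eef_pos: [574.6, -269.6, 116.6]
eef_rot: [-1.771, -0.005, -1.521]
wrist_force: [1.7, -4.3, -4.6]
finger_gap: 11.6
```

```bash
python3 - <<'E'
from h import *
from cell import manip
d0=np.array([3,-.5,2])
go(tcp(.74,.2)+d0,.2)
traj([.84,.95,1.06,1.17,1.28],[.22,.25,.28,.31,.34],d0)
c=manip.camera("wrist"); cv2.imwrite("pics/w8.png",c["img"][:,:,::-1])
c=manip.camera("scene"); cv2.imwrite("pics/s8.png",cv2.resize(c["img"][130:330,100:350,::-1],None,fx=3,fy=3))
E
```

```text
t 6.4 pos [ 574.6 -269.6  116.6] F [ 1.7 -4.3 -4.6] gap 11.6 q [-0.45  0.68  1.19 -0.1   1.45  1.09]
dp [ 0.1  2.6 -0.4] turn [0.  0.  0.3]
0.84 dp [ 0.1 -3.8  5.2] turn [-1.1  0.   0.3]
0.95 dp [  0.1 -10.   12. ] turn [-2.8  0.   0.3]
1.06 dp [  0.2 -15.5  19.4] turn [-4.6  0.   0.3]
1.17 dp [  0.2 -20.1  27.4] turn [-6.3  0.   0.3]
1.28 dp [  0.2 -23.8  35.8] turn [-8.   0.   0.3]
```

View pics/s8.png

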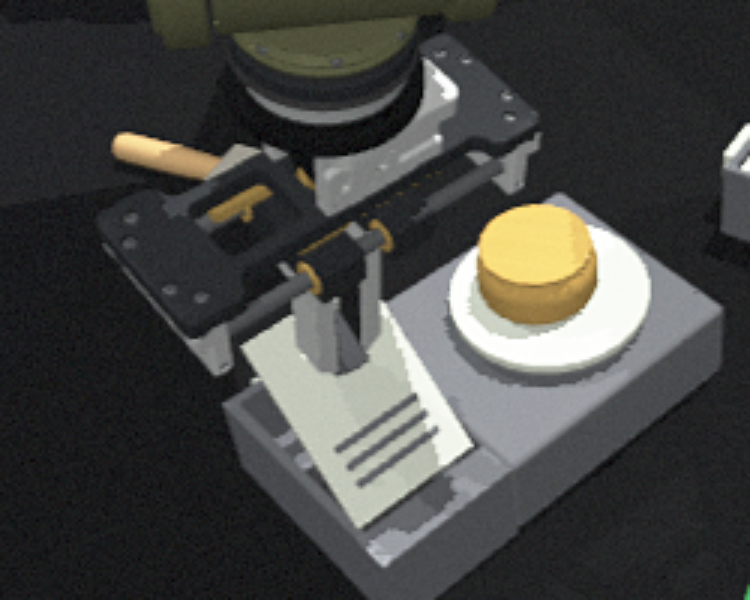

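Cover is following the arc; forces are low. Continue.

>>> servo_tool(commands=[{"dp": [0, -4, 5], "turn": [-1, 0, 0]}, {"dp": [0, -10, 12], "turn": [-3, 0, 0]}, {"dp": [0, -15.5, 19.5], "turn": [-4.5, 0, 0]}, {"dp": [0, -20, 27.5], "turn": [-6.5, 0, 0]}, {"dp": [0, -24, 36], "turn": [-8, 0, 0]}])

```text
clock: 6.92
eef_pos: [615.3, -267.5, 133.9]
eef_rot: [-1.912, -0.006, -1.521]
wrist_force: [-0.9, -3.7, -4.1]
finger_gap: 11.8
```

```bash
python3 - <<'E'
from h import *
from cell import manip
d0=np.array([2,-.5,0])
go(tcp(1.28,.34)+d0,.34)
traj([1.38,1.48,1.58,1.68,1.78],[.37,.39,.42,.44,.45],d0)
c=manip.camera("scene"); cv2.imwrite("pics/s9.png",cv2.resize(c["img"][130:330,100:350,::-1],None,fx=3,fy=3))
E
```

```text
t 6.92 pos [ 615.3 -267.5  133.9] F [-0.9 -3.7 -4.1] gap 11.8 q [-0.4   0.84  0.89 -0.15  1.71  1.12]
dp [ 0.2  3.6 -0.7] turn [ 0.1 -0.   0.3]
1.38 dp [0.2 0.  6.8] turn [-1.7 -0.   0.3]
1.48 dp [ 0.2 -2.8 14.7] turn [-2.8 -0.   0.3]
1.58 dp [ 0.2 -4.7 22.8] turn [-4.5 -0.   0.3]
1.68 dp [ 0.2 -5.9 31.1] turn [-5.7 -0.   0.3]
1.78 dp [ 0.2 -6.1 39.6] turn [-6.2 -0.   0.3]
```

View pics/s9.png

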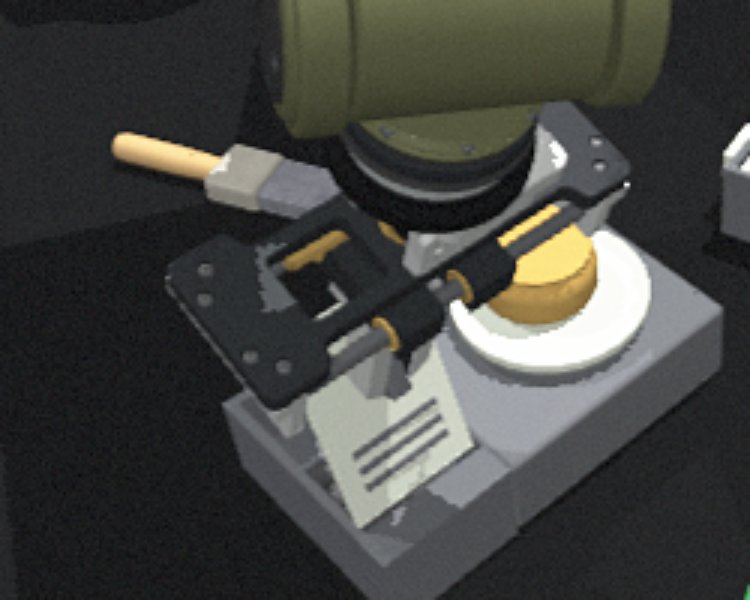

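>>> servo_tool(commands=[{"dp": [0, -2, 7], "turn": [-1.5, 0, 0]}, {"dp": [0, -4, 15], "turn": [-3, 0, 0]}, {"dp": [0, -5.5, 23], "turn": [-4.5, 0, 0]}, {"dp": [0, -6, 31], "turn": [-5.5, 0, 0]}, {"dp": [0, -6, 39.5], "turn": [-6, 0, 0]}])

```text
clock: 7.38
eef_pos: [655.9, -265.4, 127.2]
eef_rot: [-2.018, -0.007, -1.52]
wrist_force: [-0.1, -3.5, 3.2]
finger_gap: 12.1
```

```bash
python3 - <<'E'
from h import *
from cell import manip
d0=np.array([2,-.5,0])
go(tcp(1.78,.45)+d0,.45)
traj([1.84,1.88],[.45,.45],d0)
c=manip.camera("scene"); cv2.imwrite("pics/s10.png",cv2.resize(c["img"][130:330,100:350,::-1],None,fx=3,fy=3))
c=manip.camera("wrist"); cv2.imwrite("pics/w10.png",c["img"][:,:,::-1])
E
```

```text
t 7.38 pos [ 655.9 -265.4  127.2] F [-0.1 -3.5  3.2] gap 12.1 q [-0.37  1.05  0.56 -0.19  1.93  1.12]
dp [ 0.3  1.3 -0.9] turn [-0.1 -0.   0.4]
1.84 dp [0.3 1.  4.2] turn [-0.1 -0.   0.4]
1.88 dp [0.3 1.  7.7] turn [-0.1 -0.   0.4]
```

View pics/s10.png

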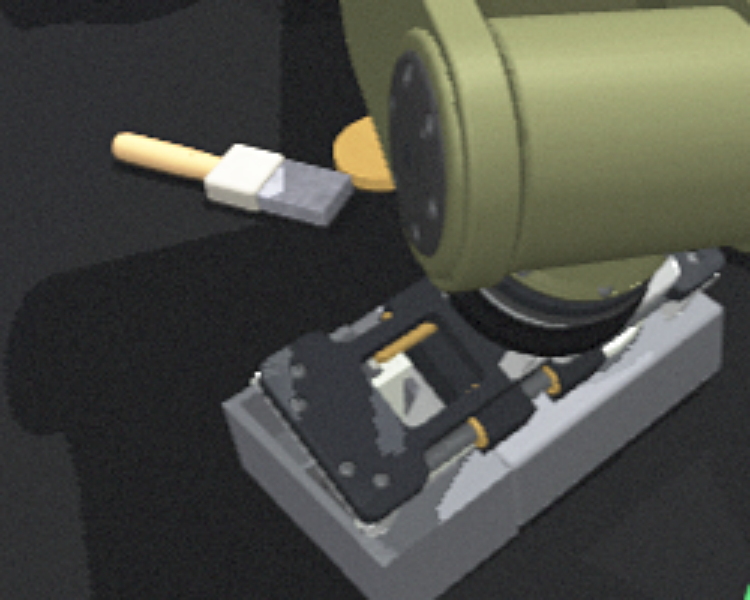

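View pics/w10.png

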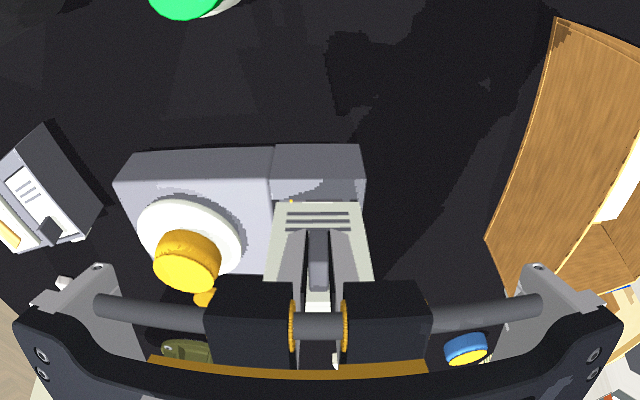

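>>> servo_tool(commands=[{"dp": [0, 0.5, 4], "turn": [0, 0, 0]}, {"dp": [0, 0.5, 6], "turn": [0, 0, 0]}, {"dp": [0, 0.5, 6], "turn": [0, 0, 0]}])

```text
clock: 7.73
eef_pos: [662.1, -265.0, 124.0]
eef_rot: [-2.016, -0.008, -1.519]
wrist_force: [1.9, -3.0, 5.1]
finger_gap: 11.5
```

>>> servo_tool(commands=[{"dp": [0, 0, 0], "turn": [0, 0, 0]}, {"dp": [0, 0, 0], "turn": [0, 0, 0]}, {"dp": [0, 0, 1], "turn": [0, 0, 0]}, {"dp": [0, 0, 2], "turn": [0, 0, 0]}], grip=0.25)

```text
clock: 8.07
eef_pos: [663.9, -264.7, 123.0]
eef_rot: [-2.017, -0.007, -1.519]
wrist_force: [-0.5, -0.3, -0.7]
finger_gap: 33.8
```

```bash
python3 - <<'E'
from h import *
from cell import manip
d0=np.array([2,-.5,0])
go(tcp(1.92,.45)+d0,.45)
c=manip.camera("wrist"); cv2.imwrite("pics/w11.png",c["img"][:,:,::-1])
E
```

```text
t 8.07 pos [ 663.9 -264.7  123. ] F [-0.5 -0.3 -0.7] gap 33.8 q [-0.36  1.08  0.52 -0.19  1.95  1.12]
dp [0.6 0.8 2.1] turn [-0.2 -0.   0.5]
```

View pics/w11.png

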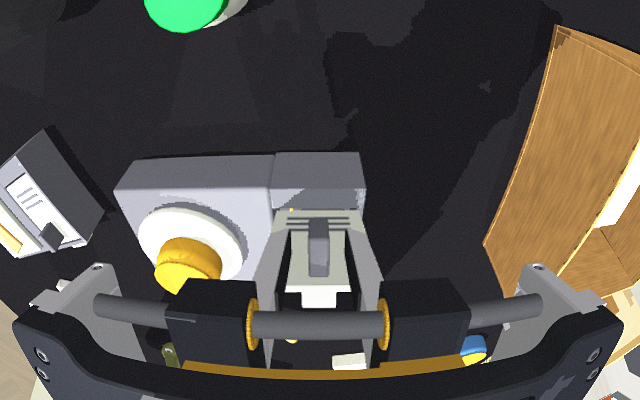

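>>> servo_tool(commands=[{"dp": [0, -8, 2], "turn": [0, 0, 0]}, {"dp": [0, -25, 4], "turn": [0, 0, 0]}, {"dp": [0, -50, 6], "turn": [0, 0, 0]}, {"dp": [0, -80, 6], "turn": [0, 0, 0]}, {"dp": [0, -115, 6], "turn": [0, 0, 0]}])

```text
clock: 8.53
eef_pos: [681.8, -250.5, 205.7]
eef_rot: [-2.006, -0.012, -1.516]
wrist_force: [0.9, -0.3, 1.1]
finger_gap: 35.1
```

```bash
python3 - <<'E'
from h import *
from cell import manip
go([600,-265,300],.2)
c=manip.camera("scene"); cv2.imwrite("pics/s12.png",c["img"][:,:,::-1])
c=manip.camera("wrist"); cv2.imwrite("pics/w12.png",c["img"][:,:,::-1])
E
```

```text
t 8.53 pos [ 681.8 -250.5  205.7] F [ 0.9 -0.3  1.1] gap 35.1 q [-0.34  1.13  0.24 -0.21  2.16  1.1 ]
dp [  11.1  -50.6 -114.5] turn [13.5  0.2  0.8]
```

View pics/s12.png

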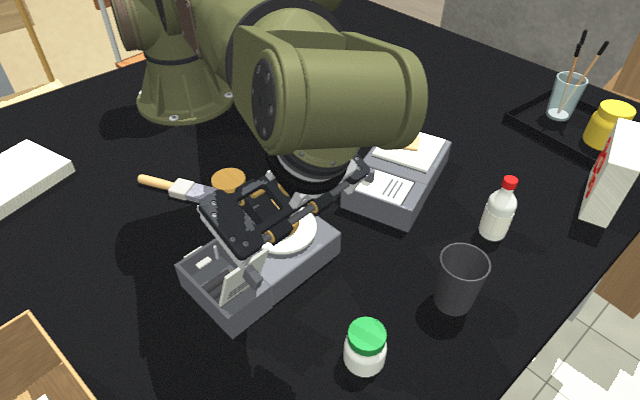

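View pics/w12.png

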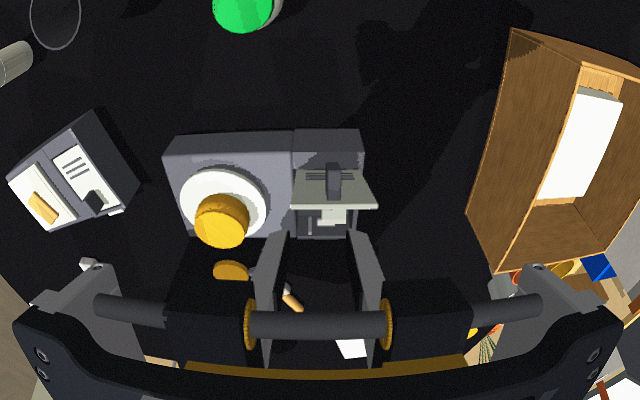

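>>> servo_tool(commands=[{"dp": [0, 0, -25], "turn": [4, 0, 0]}, {"dp": [0, -15, -60], "turn": [9, 0, 0]}, {"dp": [0, -35, -90], "turn": [13.5, 0, 0]}, {"dp": [0, -50, -120], "turn": [13.5, 0, 0]}, {"dp": [0, -50, -150], "turn": [13.5, 0, 0]}])

```text
clock: 9.05
eef_pos: [584.6, -254.6, 306.2]
eef_rot: [-1.755, -0.017, -1.516]
wrist_force: [0.3, -0.8, 1.6]
finger_gap: 35.1
```

```bash
python3 - <<'E'
from h import *
from cell import manip
go([420,-200,300],0)
E
```

```text
t 9.05 pos [ 584.6 -254.6  306.2] F [ 0.3 -0.8  1.6] gap 35.1 q [-0.43  0.57  0.92 -0.1   1.81  1.08]
dp [ -63.7   34.7 -157.7] turn [10.6  0.3  1. ]
```

>>> servo_tool(commands=[{"dp": [0, 20, -160], "turn": [10, 0, 0]}, {"dp": [0, 20, -160], "turn": [10, 0, 0]}, {"dp": [0, 20, -160], "turn": [10, 0, 0]}, {"dp": [0, 20, -160], "turn": [10, 0, 0]}, {"dp": [0, 20, -160], "turn": [10, 0, 0]}])

```text
clock: 9.47
eef_pos: [420.7, -263.3, 316.7]
eef_rot: [-1.58, -0.018, -1.517]
wrist_force: [0.6, -0.9, 0.5]
finger_gap: 35.5
```

```bash
python3 - <<'E'
from h import *
from cell import manip
go([420,-200,300],0)
for k in range(2):
  c=manip.camera("scene"); cv2.imwrite(f"pics/s13{k}.png",cv2.resize(c["img"][100:340,160:480,::-1],None,fx=2.4,fy=2.4))
  if k==0: a=c["img"].astype(float)
th=1.92
pts={}
for th in (1.6,1.75,1.92):
  print(th,[proj(c,T([47-106*np.cos(th),y,55+106*np.sin(th)])).round(1) for y in (-116,-44)])
E
```

```text
t 9.47 pos [ 420.7 -263.3  316.7] F [ 0.6 -0.9  0.5] gap 35.5 q [-0.62  0.11  1.49 -0.02  1.53  0.9 ]
dp [-63.5  15.5   2.9] turn [0.5 0.3 1. ]
1.6 [array([209. , 261.7]), array([252.2, 233.1])]
1.75 [array([216.4, 269.3]), array([259.6, 240. ])]
1.92 [array([224.9, 279.3]), array([268.1, 249.2])]
```

View pics/s131.png

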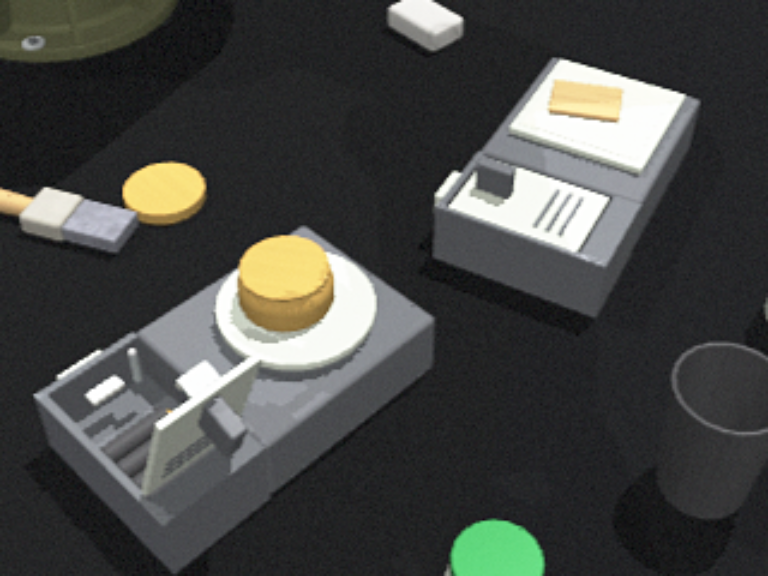

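```bash
python3 -c "
from cell import manip
print(manip.sign_off())"
```

```text
the job is handed in; nothing more can be done
None
```

The turntable's battery cover is open and resting by itself, and the light pad's cover is still shut. I handed the job in about 9.6 s into the run.

- **What I did:** I pressed the release tab in with the shut fingers, at about 5 N, and the cover sprang loose. I then gripped the fin across its thickness, swung the cover over to about 1.87 rad, let go, and drew the arm well clear.
- **Last checks:** In the final scene picture the cover's free-edge corners are at about (225, 278) and (268, 250). The model puts them at (225, 279) and (268, 249) for 1.92 rad, which is fully open against the stop. The light pad's cover looks flat and shut, nothing has been knocked over, and the wrist force was about zero.
- **Not directly checked:** I could not read the joint values. The tab's travel past 5 mm is inferred from the cover springing loose. No check failed or disagreed, apart from 2–3 mm errors in the fitted pose of the turntable.

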